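# Make up two repair kits at the inspection bench

## Task

Make up two repair kits from the stock on the bench, one part standing upright in the middle of each tray bay (either bay of its tray will do): the transformer and the large black capacitor go in the blue tray, the relay and the small violet capacitor in the red tray. Complete the blue kit before the red one, set each part down without dropping it or tipping it over, and leave the green terminal block, tape roll, circuit board and tweezers where they are.

Things in the scene. Friction and masses are not known exactly. Their poses are not given: they have to be found in the camera images.
- transformer_center (a point): Small mains transformer: dark steel core with pale lamination lines on a black base, copper winding block on top. 48 (own x) x 40 (own y) x 44 mm tall, about 0.25 kg; the flat sides reach 38 mm up, above that only the 30 x 26 mm winding. Point: its centre, 22 mm above its underside; z up. Stands upright on the bench.
- large_capacitor_center (a point): Large capacitor: upright black cylinder with grey stripe and a silver disc on top, 35 mm diameter, 50 mm tall, about 0.06 kg. Point: its centre, 25 mm above its underside; z up.
- small_capacitor_center (a point): Small capacitor: upright violet cylinder with white stripe and a silver disc on top, 25 mm diameter, 40 mm tall, about 0.03 kg. Point: its centre, 20 mm above its underside; z up.
- relay_center (a point): Relay: white upright block on a black base with an orange tab on top, 36 (own x) x 28 (own y) x 40 mm tall, about 0.05 kg. Point: its centre, 20 mm above its underside; z up.
- terminal_block_center (a point): Green terminal block with four steel screws on top, 46 (own x) x 24 (own y) x 30 mm tall; not wanted, stays where it is among the stock. Point: its centre, 15 mm above the bench.
- blue_tray: Blue kit tray with white walls, fixed to the bench, 88 x 172 mm, long side along its own y. Floor 3 mm thick, walls 4 mm thick rising to 9 mm above the bench. A wall across the middle makes two square bays, each 80 x 80 mm inside, their centres 42 mm from the origin along +y and -y. Origin: centre of the underside, at bench height. Lies flat; yaw and place vary.
- red_tray: Red kit tray with white walls, fixed to the bench, 88 x 172 mm, long side along its own y. Floor 3 mm thick, walls 4 mm thick rising to 9 mm above the bench. A wall across the middle makes two square bays, each 80 x 80 mm inside, their centres 42 mm from the origin along +y and -y. Origin: centre of the underside, at bench height. Lies flat; yaw and place vary.
- tape_center (a point): Roll of pale tape lying flat, 70 mm diameter, 20 mm high; leave alone. Point: its centre, 10 mm above the bench.
- board_center (a point): Green circuit board lying flat, 80 x 120 x 9 mm, beyond the trays; leave alone. Point: 4 mm above the bench, at its middle.
- tweezers_center (a point): Steel tweezers lying flat, about 130 mm long, 6 mm high; leave alone. Point: their middle, 3 mm above the bench.
Things that resemble listed ones, but are neither listed nor needed, are in the scene too. There is more than one size of the red_tray; the job needs the smallest.

How it is judged:
On the way, in this order (a step that is already met when the one before it is completed fails the run):
1. the blue kit is complete: transformer and large capacitor each upright in a bay of the blue tray (((y of transformer_center in the frame of blue_tray between 0.027 and 0.057 m and x of transformer_center in the frame of blue_tray between -0.015 and 0.015 m and z of transformer_center in the frame of blue_tray below 0.029 m and angle between each of transformer_center, large_capacitor_center's own z axis and vertical below 0.1 rad and y of large_capacitor_center in the frame of blue_tray between -0.057 and -0.027 m and x of large_capacitor_center in the frame of blue_tray between -0.015 and 0.015 m and z of large_capacitor_center in the frame of blue_tray below 0.032 m) or (y of transformer_center in the frame of blue_tray between -0.057 and -0.027 m and x of transformer_center in the frame of blue_tray between -0.015 and 0.015 m and z of transformer_center in the frame of blue_tray below 0.029 m and angle between each of transformer_center, large_capacitor_center's own z axis and vertical below 0.1 rad and y of large_capacitor_center in the frame of blue_tray between 0.027 and 0.057 m and x of large_capacitor_center in the frame of blue_tray between -0.015 and 0.015 m and z of large_capacitor_center in the frame of blue_tray below 0.032 m))), for 0.2 s.
2. then the red kit is complete: relay and small capacitor each upright in a bay of the red tray (((y of relay_center in the frame of red_tray between 0.027 and 0.057 m and x of relay_center in the frame of red_tray between -0.015 and 0.015 m and z of each of relay_center, small_capacitor_center in the frame of red_tray below 0.027 m and angle between each of relay_center, small_capacitor_center's own z axis and vertical below 0.1 rad and y of small_capacitor_center in the frame of red_tray between -0.057 and -0.027 m and x of small_capacitor_center in the frame of red_tray between -0.015 and 0.015 m) or (y of relay_center in the frame of red_tray between -0.057 and -0.027 m and x of relay_center in the frame of red_tray between -0.015 and 0.015 m and z of each of relay_center, small_capacitor_center in the frame of red_tray below 0.027 m and angle between each of relay_center, small_capacitor_center's own z axis and vertical below 0.1 rad and y of small_capacitor_center in the frame of red_tray between 0.027 and 0.057 m and x of small_capacitor_center in the frame of red_tray between -0.015 and 0.015 m))), for 0.2 s.
At the end, for the whole second after the job is handed in: Transformer and large capacitor in the blue tray, relay and small capacitor in the red, one to a bay: each centre within 15 mm of the bay's centre along both tray axes, at most 4 mm above the tray floor, tilted under 0.1 rad, at rest and released (((y of transformer_center in the frame of blue_tray between 0.027 and 0.057 m and x of transformer_center in the frame of blue_tray between -0.015 and 0.015 m and z of transformer_center in the frame of blue_tray below 0.029 m and angle between each of transformer_center, large_capacitor_center's own z axis and vertical below 0.1 rad and y of large_capacitor_center in the frame of blue_tray between -0.057 and -0.027 m and x of large_capacitor_center in the frame of blue_tray between -0.015 and 0.015 m and z of large_capacitor_center in the frame of blue_tray below 0.032 m) or (y of transformer_center in the frame of blue_tray between -0.057 and -0.027 m and x of transformer_center in the frame of blue_tray between -0.015 and 0.015 m and z of transformer_center in the frame of blue_tray below 0.029 m and angle between each of transformer_center, large_capacitor_center's own z axis and vertical below 0.1 rad and y of large_capacitor_center in the frame of blue_tray between 0.027 and 0.057 m and x of large_capacitor_center in the frame of blue_tray between -0.015 and 0.015 m and z of large_capacitor_center in the frame of blue_tray below 0.032 m)) and ((y of relay_center in the frame of red_tray between 0.027 and 0.057 m and x of relay_center in the frame of red_tray between -0.015 and 0.015 m and z of each of relay_center, small_capacitor_center in the frame of red_tray below 0.027 m and angle between each of relay_center, small_capacitor_center's own z axis and vertical below 0.1 rad and y of small_capacitor_center in the frame of red_tray between -0.057 and -0.027 m and x of small_capacitor_center in the frame of red_tray between -0.015 and 0.015 m) or (y of relay_center in the frame of red_tray between -0.057 and -0.027 m and x of relay_center in the frame of red_tray between -0.015 and 0.015 m and z of each of relay_center, small_capacitor_center in the frame of red_tray below 0.027 m and angle between each of relay_center, small_capacitor_center's own z axis and vertical below 0.1 rad and y of small_capacitor_center in the frame of red_tray between 0.027 and 0.057 m and x of small_capacitor_center in the frame of red_tray between -0.015 and 0.015 m)) and linear speed of each of transformer, large_capacitor, small_capacitor, relay below 0.02 m/s and contact force between the fingers and transformer below 0.2 N and contact force between the fingers and large_capacitor below 0.2 N and contact force between the fingers and small_capacitor below 0.2 N and contact force between the fingers and relay below 0.2 N); the robot touches nothing.
It fails at once if the terminal block, tape roll, circuit board or tweezers are moved more than 30 mm (distance of any of terminal_block_center, tape_center, board_center, tweezers_center from where it was at the start of the episode above 0.03 m).
It fails at once if a wanted part is dropped: falls free of the fingers at more than 0.7 m/s (some 25 mm) ((linear speed of transformer above 0.7 m/s and contact force between the fingers and transformer below 0.1 N) or (linear speed of large_capacitor above 0.7 m/s and contact force between the fingers and large_capacitor below 0.1 N) or (linear speed of small_capacitor above 0.7 m/s and contact force between the fingers and small_capacitor below 0.1 N) or (linear speed of relay above 0.7 m/s and contact force between the fingers and relay below 0.1 N)).
It fails at once if a wanted part is tipped over (angle between any of transformer_center, large_capacitor_center, small_capacitor_center, relay_center's own z axis and vertical above 0.8 rad).
It also fails if it takes over 120 s, if anything falls off the work surface, if the arm or the gripper's body presses on something with over 40 N, if the wrist force passes 120 N, or if a joint passes its speed limit or range.

## Robot

A 6-joint arm with a two-finger parallel gripper is mounted at the origin on the work surface. World frame = base frame: x ahead of the robot, y to its left, z up, the work surface at z = 0. Lengths are in m, angles in rad, forces in N, time in s.
With the tool pointing down it reaches from about 0.35 to 0.975 m from the base axis. Payload 4.9 kg.
Tool frame: the origin (TCP) lies on the centre line of the jaws, within the pads' length; the fingertips stand 14 mm ahead of it and the grasp point (between the pads) lies 5 mm behind it; z points along the fingers, y is the line along which they close (so a half turn about z gives the same grasp; the last joint's range is limited). The gripper opens to 85 mm and grips with 20 to 120 N. Pads are 22 mm wide; open, the fingers measure 114 mm over their backs; the gripper's body (76 mm by 85 mm) begins 54 mm behind the grasp point. The pads swing forward as they close: fully open they stand 13 mm farther back than shut.
Start: joints at [1.027, 0.053, 1.613, -0, 1.476, -0.119], TCP at [0.258, 0.569, 0.245] pointing down, gripper open.
Joint ranges: [-3.01, 3.01], [-1.01, 2.22], [0.06, 2.58], [-1.02, 4.17], [0.09, 2.62], [-3.14, 3.14]. Speed limits (rad/s): [2.57, 2.57, 3.14, 3.14, 3.14, 3.14].

## Interface

Orientations are given as a unit quaternion [w, x, y, z].
In Python, from plant import * gives the robot as it stands.
- The arm moves only by the tool send_rows, never from a script. Its argument "steps" is a list of rows, each an object with "translation": the shift along the tool's x, y, z in cm, a list of three; "delta_rot": the turn, a rotation vector about the tool's x, y, z in rad, a list of three; "jaw": the finger opening in cm, from 0 to 8.54. In form: [{"translation": [dx, dy, dz], "delta_rot": [rx, ry, rz], "jaw": jaw}, ...]. A call has exactly 8 rows; each row is the pose to reach, as a shift and turn from the pose commanded when the call began, along the tool's axes at that moment; what a row does not reach only later rows make up. A row lasts 1/10 s, in which the tool goes at most 50 mm and 8.59 degrees, less where a joint would pass 70% of its speed; a pose out of reach is approached as far as the arm can. A call with a gripper value outside its range is refused whole. The fingers move at their own pace and stop on an object; the grip force is fixed at half the most. Time passes only in rows, so rows that repeat a pose let the fingers close, or fill a call up. It gives the time, the measured TCP pose, the force, the opening and the grip force at its end, in the units of the state.
- state(): the state, without advancing time (a new reading comes with each control period).
- grab_frame(name): name is "scene" or "top" or "wrist"; returns a dict with "pixels" (480x640x3 uint8, blue, green, red), "range_z" (480x640 float32, m along the optical axis (not along the pixel's ray), 0 where there is no reading), "fx", "fy", "cx", "cy" (pixels), "dist" ([k1, k2, p1, p2, k3] as OpenCV has them; the pictures are not rectified), "rvec" (rotation vector, rad) and "tvec" (3), from world to camera coordinates, as OpenCV has them. Camera axes: x right, y down, z forward; pixel columns grow to the right and rows downward; lengths in m; the calibration is good to about 2 mm. A picture is of the moment at which its call begins.
- job_done(): hands the job in; it is judged then, once.
The state is a dict: "time": time; "joint_pos": joint angles; "joint_vel": joint speeds; "joint_efforts": joint torques, N m; "tool_pos": TCP position; "tool_rot": TCP orientation; "contact_force": force on the tool from outside, world axes, zero at the start; "ft_torque": the same for the moment, N m; "gripper_width": opening from 0.0 (shut) to 1.0 (fully open); "grasp_force": force on a finger pad.
Only numpy, scipy, OpenCV 4.12 (cv2) and the standard library are available. Lean on these libraries where they do the work, as an engineer would, in place of code of your own. Each camera call takes 0.05 s, during which the arm holds its last target. There are 200 camera calls.

## Working session

There is one attempt and no reset: what is moved stays moved. The work goes in short steps, Python scripts to look and compute and a tool call to move; the robot and the scene stay as the last step left them, time stands still between calls to the robot, and variables do not carry over. Pictures are saved under pics/ and viewed, at most 14 in all, crops included, and the job is handed in when it is done.

Besides the shell and the picture viewer there is one more tool, called after ">>>" by a JSON object that holds its "fn" and its "kwargs". send_rows: Moves the arm, as the interface text tells. Its arguments: {"type":"object","properties":{"steps":{"type":"array","items":{"type":"object","properties":{"translation":{"type":"array","items":{"type":"number"}},"delta_rot":{"type":"array","items":{"type":"number"}},"jaw":{"type":"number"}}}}},"required":["steps"]}

```bash
mkdir -p pics
cat > h.py <<'E'
from plant import *
import numpy as np, cv2
def grab(n,save=None):
    f=grab_frame(n)
    if save: cv2.imwrite('pics/'+save,f['pixels'])
    return f
def cam(f):
    K=np.array([[f['fx'],0,f['cx']],[0,f['fy'],f['cy']],[0,0,1.]])
    R=cv2.Rodrigues(np.array(f['rvec'],float))[0]
    return K,np.array(f['dist'],float),R,np.array(f['tvec'],float).ravel()
def ray(f,uv,z):
    K,d,R,t=cam(f)
    p=cv2.undistortPoints(np.array(uv,float).reshape(-1,1,2),K,d).reshape(-1,2)
    D=np.c_[p,np.ones(len(p))]@R
    C=-R.T@t
    return C+D*((z-C[2])/D[:,2])[:,None]
def cloud(f):
    K,d,R,t=cam(f)
    v,u=np.mgrid[:480,:640]
    p=cv2.undistortPoints(np.c_[u.ravel(),v.ravel()].astype(float).reshape(-1,1,2),K,d).reshape(-1,2)
    z=f['range_z'].ravel()[:,None]
    P=(np.c_[p,np.ones(len(p))]*z-t)@R
    P[z[:,0]==0]=np.nan
    return P.reshape(480,640,3)
E
python3 - <<'E'
from h import *
np.set_printoptions(precision=4,suppress=True)
print({k:v for k,v in state().items()})
for n in('scene','top'):
    f=grab(n,n+'0.png'); K,d,R,t=cam(f); print(n,-R.T@t,f['fx'],d)
    np.save(n+'.npy',f,allow_pickle=True)
E
```

```text
{'time': 0.0, 'joint_pos': array([ 1.027 ,  0.0534,  1.6143, -0.0001,  1.476 , -0.119 ]), 'joint_vel': array([ 0.0007, -0.0005, -0.0026, -0.0001,  0.002 ,  0.0009]), 'joint_efforts': array([ -0.0007, -39.3675, -37.0175,  -0.0002,   0.0071,   0.    ]), 'tool_pos': array([0.2573, 0.5689, 0.244 ]), 'tool_rot': array([-0.0003,  0.2108,  0.9775, -0.001 ]), 'contact_force': array([ 0.3996,  0.1947, -0.6714]), 'ft_torque': array([ 0.022 , -0.0234, -0.0098]), 'grasp_force': 0.0, 'gripper_width': 0.9980644588344442}
scene [ 1.4644 -0.3712  0.7808] 522.5878760585418 [0.0522 0.     0.     0.     0.    ]
top [0.433  0.1063 1.4704] 625.0652018607769 [0.0559 0.     0.     0.     0.    ]
```

View pics/top0.png

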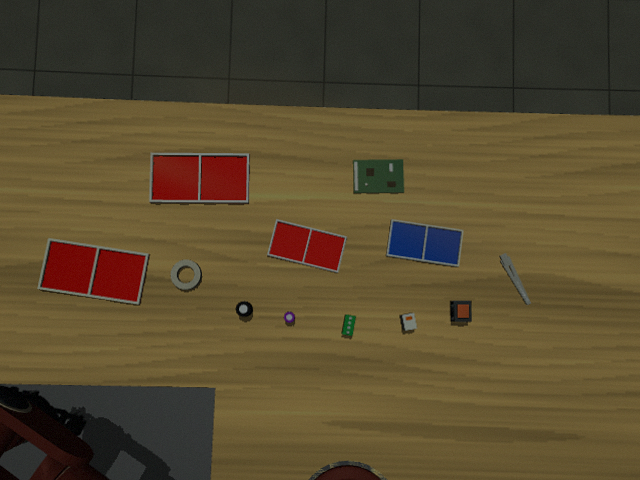

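View pics/scene0.png

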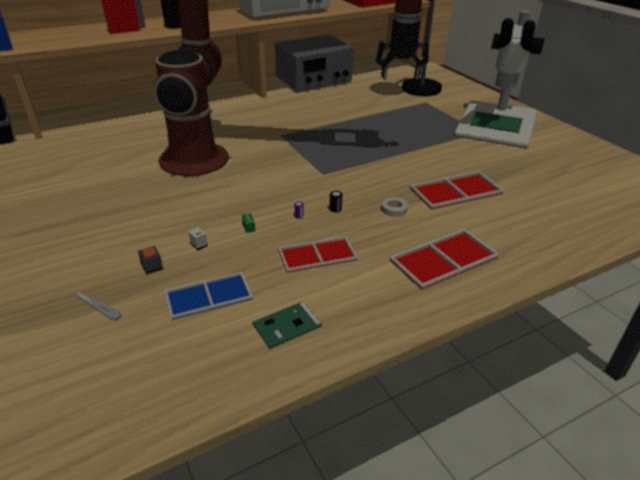

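The top view shows the transformer at (461,311), relay (408,322), terminal block (348,326), violet capacitor (289,318), black capacitor (244,310) and blue tray (425,243). There are three red trays, at (307,246), (199,178) and (94,271). The one at (307,246) looks the smallest and similar in size to the blue tray. Next I'll measure them.

```bash
cat > m.py <<'E'
from h import *
np.set_printoptions(precision=4,suppress=True)
f=np.load('top.npy',allow_pickle=True).item()
P=cloud(f); im=f['pixels']; hsv=cv2.cvtColor(im,cv2.COLOR_BGR2HSV)
# trays: coloured floor blobs (two per tray)
for n,(c) in {'blue':(105,130),'red':None}.items() if False else []: pass
b=cv2.inRange(hsv,(100,120,60),(130,255,255)); r=cv2.inRange(hsv,(0,200,90),(4,255,255))|cv2.inRange(hsv,(175,200,90),(180,255,255))
for n,m in(('blue',b),('red',r)):
    m[:140]=0; m[360:]=0
    for c in cv2.findContours(m,cv2.RETR_EXTERNAL,cv2.CHAIN_APPROX_NONE)[0]:
        if cv2.contourArea(c)<300: continue
        w=ray(f,c,0.003); (x,y),s,a=cv2.minAreaRect((w[:,:2]*1000).astype(np.float32))
        print(n,c.reshape(-1,2).mean(0),'ctr',x,y,'size',s,'ang',a)
# parts: raised pixels
h=P[:,:,2]; m=((h>0.012)&(h<0.08)).astype(np.uint8)*255; m[:140]=0; m[345:]=0
for c in cv2.findContours(m,cv2.RETR_EXTERNAL,cv2.CHAIN_APPROX_NONE)[0]:
    if cv2.contourArea(c)<20: continue
    k=np.zeros_like(m); cv2.drawContours(k,[c],-1,255,-1); q=P[(k>0)]; zt=np.nanpercentile(q[:,2],90)
    t=P[(k>0)&(h>zt-0.008)]; (x,y),s,a=cv2.minAreaRect((t[:,:2]*1000).astype(np.float32))
    print('part',c.reshape(-1,2).mean(0),'ztop',zt,'ctr',x,y,s,a,'mean',t.mean(0))
big=cv2.resize(im[205:345,225:485],None,fx=3,fy=3,interpolation=cv2.INTER_CUBIC); cv2.imwrite('pics/crop1.png',big)
E
python3 m.py
```

```text
blue [442.184 245.296] ctr 612.3575439453125 -212.67257690429688 size (78.13697814941406, 77.15828704833984) ang 83.4651870727539
blue [406.76  240.096] ctr 622.7666015625 -129.29095458984375 size (78.16785430908203, 78.09721374511719) ang 82.76627349853516
red [118.3046 274.9368] ctr 520.7971801757812 543.0361328125 size (103.01126098632812, 104.99177551269531) ang 82.85387420654297
red [ 68.8457 267.1371] ctr 535.638916015625 656.2643432617188 size (103.21841430664062, 105.09571075439453) ang 82.7667007446289
red [324.1789 249.748 ] ctr 593.2822265625 66.04539489746094 size (77.20928192138672, 77.31265258789062) ang 77.74252319335938
red [289.4672 241.3934] ctr 611.114501953125 148.44512939453125 size (77.6150894165039, 76.7056655883789) ang 77.58514404296875
red [223.3895 178.0174] ctr 758.1571655273438 310.4098205566406 size (101.96542358398438, 106.33265686035156) ang 1.8801777362823486
red [175.4353 177.9235] ctr 755.3278198242188 424.2032470703125 size (103.84144592285156, 103.91886901855469) ang 1.9125343561172485
part [348.1228 324.2456] ztop 0.033744348904451785 ctr 420.757
[... 304 characters left out ...]
86 316.2759] ztop 0.04303896308657597 ctr 435.61151123046875 144.04415893554688 (22.597965240478516, 20.5565242767334) 1.6726837158203125 mean [0.4347 0.1439 0.04  ]
part [461.2338 311.1558] ztop 0.04496196255427832 ctr 458.4106140136719 -251.5601043701172 (45.34706115722656, 40.120819091796875) 1.7609765529632568 mean [ 0.4583 -0.2519  0.0415]
part [243.4773 308.2727] ztop 0.05297600108542805 ctr 450.7507629394531 246.62371826171875 (31.514175415039062, 31.874387741088867) 1.0786024332046509 mean [0.4507 0.2469 0.0499]
part [185.4767 273.9651] ztop 0.022321645190370592 ctr 526.51611328125 385.4173278808594 (68.33019256591797, 67.78916931152344) 21.097061157226562 mean [0.5261 0.3859 0.0195]
```

View pics/crop1.png

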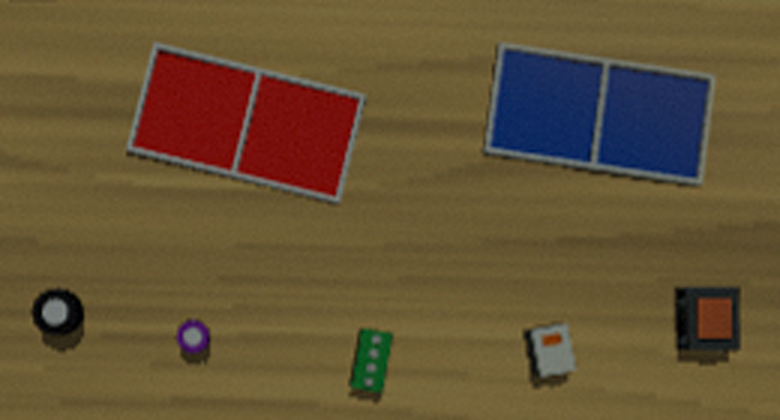

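Tray sizes settle which red tray to use. The one at (307,246) has bays of about 78 mm; the trays at (94,271) and (199,178) have bays of about 104 mm. So (307,246) is the smallest and matches the stated 80 mm bays, and the crop confirms it. Part heights and sizes also agree with the list. I'll start with the transformer.

>>> {"fn": "send_rows", "kwargs": {"steps": [{"translation": [-2.6,-3.4,0.4],"delta_rot": [0,0,-0.1],"jaw": 8.5},{"translation": [-5.2,-6.8,0.8],"delta_rot": [0,0,-0.2],"jaw": 8.5},{"translation": [-7.8,-10.2,1.2],"delta_rot": [0,0,-0.3],"jaw": 8.5},{"translation": [-10.4,-13.6,1.6],"delta_rot": [0,0,-0.4],"jaw": 8.5},{"translation": [-13,-17,2],"delta_rot": [0,0,-0.425],"jaw": 8.5},{"translation": [-15.6,-20.4,2.4],"delta_rot": [0,0,-0.425],"jaw": 8.5},{"translation": [-18.2,-23.8,2.8],"delta_rot": [0,0,-0.425],"jaw": 8.5},{"translation": [-21,-27,3],"delta_rot": [0,0,-0.425],"jaw": 8.5}]}}

```text
time: 0.9
tool_pos: [0.3371, 0.2352, 0.2144]
tool_rot: [-0.0, -0.0, 1.0, -0.0]
contact_force: [1.6, 0.2, 0.7]
gripper_width: 0.997
grasp_force: 0.0
```

>>> {"fn": "send_rows", "kwargs": {"steps": [{"translation": [-1.5,-4.3,0.8],"delta_rot": [0,0,0],"jaw": 8.5},{"translation": [-3,-8.6,1.6],"delta_rot": [0,0,0],"jaw": 8.5},{"translation": [-4.5,-12.9,2.4],"delta_rot": [0,0,0],"jaw": 8.5},{"translation": [-6,-17.2,3.2],"delta_rot": [0,0,0],"jaw": 8.5},{"translation": [-7.5,-21.5,4],"delta_rot": [0,0,0],"jaw": 8.5},{"translation": [-9,-25.8,4.8],"delta_rot": [0,0,0],"jaw": 8.5},{"translation": [-10.5,-30.1,5.6],"delta_rot": [0,0,0],"jaw": 8.5},{"translation": [-12,-34.6,6.5],"delta_rot": [0,0,0],"jaw": 8.5}]}}

```text
time: 1.7
tool_pos: [0.4578, -0.111, 0.1498]
tool_rot: [0.0, 0.0, 1.0, 0.0]
contact_force: [0.9, 0.4, 0.4]
gripper_width: 0.995
grasp_force: 0.0
```

>>> {"fn": "send_rows", "kwargs": {"steps": [{"translation": [0,-4,0],"delta_rot": [0,0,0],"jaw": 8.5},{"translation": [0,-8,0],"delta_rot": [0,0,0],"jaw": 8.5},{"translation": [0,-11,0],"delta_rot": [0,0,0],"jaw": 8.5},{"translation": [0,-14.2,0],"delta_rot": [0,0,0],"jaw": 8.5},{"translation": [0,-14.2,0],"delta_rot": [0,0,0],"jaw": 8.5},{"translation": [0,-14.2,0],"delta_rot": [0,0,0],"jaw": 8.5},{"translation": [0,-14.2,0],"delta_rot": [0,0,0],"jaw": 8.5},{"translation": [0,-14.2,0],"delta_rot": [0,0,0],"jaw": 8.5}]}}

```text
time: 2.5
tool_pos: [0.4577, -0.25, 0.1501]
tool_rot: [-0.0, -0.001, 1.0, 0.0]
contact_force: [0.1, 1.2, -0.3]
gripper_width: 0.993
grasp_force: 0.0
```

```bash
cat > w.py <<'E'
# wrist look: print raised blobs in world coords.  usage: w.py pic ztop
import sys
from h import *
np.set_printoptions(precision=4,suppress=True)
f=grab('wrist',sys.argv[1]); P=cloud(f); h=P[:,:,2]; zt=float(sys.argv[2]); s=state()['tool_pos']; print('tcp',s)
m=((abs(h-zt)<0.006)&(np.hypot(P[:,:,0]-s[0],P[:,:,1]-s[1])<0.06)).astype(np.uint8)*255
for c in cv2.findContours(m,cv2.RETR_EXTERNAL,cv2.CHAIN_APPROX_NONE)[0]:
    if cv2.contourArea(c)<200: continue
    k=np.zeros_like(m); cv2.drawContours(k,[c],-1,255,-1)
    t=P[(k>0)&(m>0)]; (x,y),sz,a=cv2.minAreaRect((t[:,:2]*1000).astype(np.float32))
    print(c.reshape(-1,2).mean(0),'z',np.median(t[:,2]),'ctr',x,y,sz,a)
E
python3 w.py wr1.png 0.038
```

```text
tcp [ 0.4578 -0.25    0.1502]
[321.0837 247.0876] z 0.038475124450881436 ctr 459.6763916015625 -250.71994018554688 (48.30901336669922, 39.866302490234375) 1.2569739818572998
```

View pics/wr1.png

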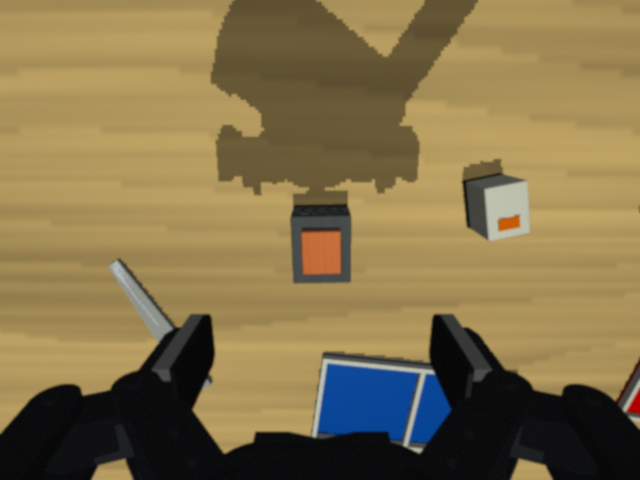

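The wrist view shows the transformer at (321,247), 48 x 40 mm and centred at (460,-251) mm. It is almost exactly under the TCP, so I'll descend and grip.

>>> {"fn": "send_rows", "kwargs": {"steps": [{"translation": [-0.2,-0.1,4],"delta_rot": [0,0,0],"jaw": 8.5},{"translation": [-0.2,-0.1,7],"delta_rot": [0,0,0],"jaw": 8.5},{"translation": [-0.2,-0.1,9.5],"delta_rot": [0,0,0],"jaw": 8.5},{"translation": [-0.2,-0.1,11.5],"delta_rot": [0,0,0],"jaw": 8.5},{"translation": [-0.2,-0.1,12.5],"delta_rot": [0,0,0],"jaw": 8.5},{"translation": [-0.2,-0.1,12.5],"delta_rot": [0,0,0],"jaw": 6},{"translation": [-0.2,-0.1,12.5],"delta_rot": [0,0,0],"jaw": 4.5},{"translation": [-0.2,-0.1,12.5],"delta_rot": [0,0,0],"jaw": 3}]}}

```text
time: 3.35
tool_pos: [0.4608, -0.2526, 0.0269]
tool_rot: [0.001, -0.0, 1.0, -0.001]
contact_force: [-0.1, 3.9, 2.9]
gripper_width: 0.508
grasp_force: 1.7
```

>>> {"fn": "send_rows", "kwargs": {"steps": [{"translation": [0,0,0],"delta_rot": [0,0,0],"jaw": 3},{"translation": [0,0,0],"delta_rot": [0,0,0],"jaw": 3},{"translation": [0,0,0],"delta_rot": [0,0,0],"jaw": 3},{"translation": [0,0,0],"delta_rot": [0,0,0],"jaw": 3},{"translation": [0,0,-0.5],"delta_rot": [0,0,0],"jaw": 3},{"translation": [0,0,-2],"delta_rot": [0,0,0],"jaw": 3},{"translation": [0,0,-4],"delta_rot": [0,0,0],"jaw": 3},{"translation": [0,0,-4],"delta_rot": [0,0,0],"jaw": 3}]}}

```text
time: 4.15
tool_pos: [0.4614, -0.2534, 0.0686]
tool_rot: [0.002, -0.0, 1.0, -0.002]
contact_force: [1.6, -1.5, -1.1]
gripper_width: 0.457
grasp_force: 62.4
```

>>> {"fn": "send_rows", "kwargs": {"steps": [{"translation": [-2,0.5,0],"delta_rot": [0,0,0],"jaw": 3},{"translation": [-5,1.3,0],"delta_rot": [0,0,0],"jaw": 3},{"translation": [-8,2.1,0],"delta_rot": [0,0,0],"jaw": 3},{"translation": [-11,2.9,0],"delta_rot": [0,0,0],"jaw": 3},{"translation": [-13.5,3.5,0],"delta_rot": [0,0,0],"jaw": 3},{"translation": [-15.3,4,0],"delta_rot": [0,0,0],"jaw": 3},{"translation": [-15.3,4,0],"delta_rot": [0,0,0],"jaw": 3},{"translation": [-15.3,4,0],"delta_rot": [0,0,0],"jaw": 3}]}}

```text
time: 4.95
tool_pos: [0.6119, -0.2118, 0.0643]
tool_rot: [-0.001, -0.0, 1.0, 0.0]
contact_force: [0.3, 0.3, -2.6]
gripper_width: 0.456
grasp_force: 62.2
```

```bash
python3 w.py wr2.png 0.077; python3 -c "
from h import *
s=state();print(s['tool_pos'],s['tool_rot'],s['contact_force'],s['gripper_width'])
f=grab('wrist');P=cloud(f);t=state()['tool_pos'];h=P[:,:,2];im=f['pixels'].astype(int)
m=(h<0.015)&(im[:,:,0]>im[:,:,2]+50);print('blue',m.sum(),np.nanmin(P[m],0),np.nanmax(P[m],0),np.median(P[m],0))
m=(np.hypot(P[:,:,0]-t[0],P[:,:,1]-t[1])<.03)&(h>.03)&(h<.1);print(m.sum(),np.percentile(P[m],[0,50,100],axis=0) if m.any() else '')
"
```

```text
tcp [ 0.6116 -0.212   0.0643]
[321.8541 338.6707] z 0.07637054779592863 ctr 610.8141479492188 -212.1362762451172 (49.68296813964844, 66.48396301269531) 1.3570470809936523
[ 0.61155207 -0.21195332  0.06434421] [-1.01784750e-03 -5.89074556e-05  9.99999443e-01  2.71636047e-04] [ 0.07019265  0.5004399  -3.1973244 ] 0.45628449496997947
blue 25910 [ 0.57052866 -0.25360985  0.00096017] [ 0.66798224 -0.08308622  0.00952473] [ 0.60711444 -0.14372267  0.00342457]
19779 [[ 0.5855982  -0.24146717  0.03705147]
 [ 0.60116092 -0.21227988  0.07629123]
 [ 0.63518607 -0.18279598  0.09999949]]
```

View pics/wr2.png

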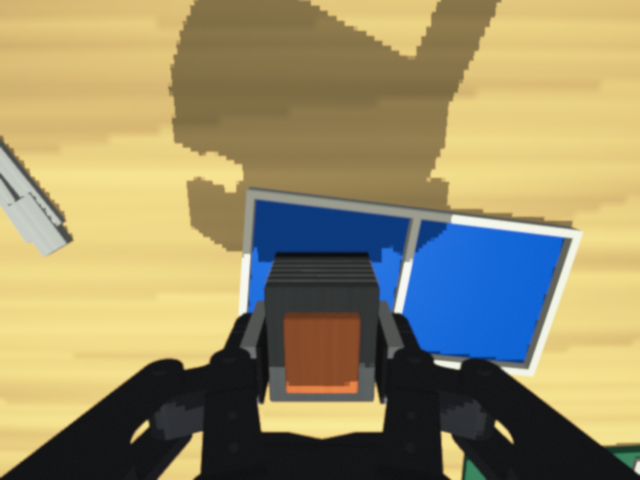

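The transformer is held upright at (322,340), with its centre at about (611,-212) against a bay centre of (612,-213). Its underside is 35 mm above the tray floor, so I'll lower it and release.

>>> {"fn": "send_rows", "kwargs": {"steps": [{"translation": [-0.1,0,1.2],"delta_rot": [0,0,0],"jaw": 3},{"translation": [-0.1,0,2.4],"delta_rot": [0,0,0],"jaw": 3},{"translation": [-0.1,0,3],"delta_rot": [0,0,0],"jaw": 3},{"translation": [-0.1,0,3.3],"delta_rot": [0,0,0],"jaw": 3},{"translation": [-0.1,0,3.4],"delta_rot": [0,0,0],"jaw": 3},{"translation": [-0.1,0,3.5],"delta_rot": [0,0,0],"jaw": 3},{"translation": [-0.1,0,3.5],"delta_rot": [0,0,0],"jaw": 3},{"translation": [-0.1,0,3.5],"delta_rot": [0,0,0],"jaw": 3}]}}

```text
time: 5.85
tool_pos: [0.614, -0.2122, 0.0307]
tool_rot: [0.0, -0.0, 1.0, -0.0]
contact_force: [0.2, 0.2, -2.0]
gripper_width: 0.452
grasp_force: 62.2
```

>>> {"fn": "send_rows", "kwargs": {"steps": [{"translation": [0,0,0],"delta_rot": [0,0,0],"jaw": 4},{"translation": [0,0,0],"delta_rot": [0,0,0],"jaw": 5.6},{"translation": [0,0,0],"delta_rot": [0,0,0],"jaw": 6},{"translation": [0,0,0],"delta_rot": [0,0,0],"jaw": 6},{"translation": [0,0,-2],"delta_rot": [0,0,0],"jaw": 6},{"translation": [0,0,-5],"delta_rot": [0,0,0],"jaw": 6},{"translation": [0,0,-8],"delta_rot": [0,0,0],"jaw": 6},{"translation": [0,0,-10],"delta_rot": [0,0,0],"jaw": 6}]}}

```text
time: 6.65
tool_pos: [0.6147, -0.2125, 0.1333]
tool_rot: [0.002, -0.0, 1.0, -0.001]
contact_force: [1.8, -0.9, -0.0]
gripper_width: 0.705
grasp_force: 0.0
```

>>> {"fn": "send_rows", "kwargs": {"steps": [{"translation": [1,3.9,-0.3],"delta_rot": [0,0,0],"jaw": 8.5},{"translation": [2,7.8,-0.6],"delta_rot": [0,0,0],"jaw": 8.5},{"translation": [3,11.7,-0.9],"delta_rot": [0,0,0],"jaw": 8.5},{"translation": [4,15.6,-1.2],"delta_rot": [0,0,0],"jaw": 8.5},{"translation": [5,19.5,-1.5],"delta_rot": [0,0,0],"jaw": 8.5},{"translation": [6,23.4,-1.8],"delta_rot": [0,0,0],"jaw": 8.5},{"translation": [7,27.3,-2],"delta_rot": [0,0,0],"jaw": 8.5},{"translation": [8,31,-2],"delta_rot": [0,0,0],"jaw": 8.5}]}}

```text
time: 7.45
tool_pos: [0.5334, 0.0995, 0.1512]
tool_rot: [0.001, -0.0, 1.0, 0.0]
contact_force: [-0.5, -0.1, 0.6]
gripper_width: 0.992
grasp_force: 0.0
```

>>> {"fn": "send_rows", "kwargs": {"steps": [{"translation": [2.2,4,0],"delta_rot": [0,0,0],"jaw": 8.5},{"translation": [4.4,8,0],"delta_rot": [0,0,0],"jaw": 8.5},{"translation": [6.6,12,0],"delta_rot": [0,0,0],"jaw": 8.5},{"translation": [8.3,15,0],"delta_rot": [0,0,0],"jaw": 8.5},{"translation": [8.3,15,0],"delta_rot": [0,0,0],"jaw": 8.5},{"translation": [8.3,15,0],"delta_rot": [0,0,0],"jaw": 8.5},{"translation": [8.3,15,0],"delta_rot": [0,0,0],"jaw": 8.5},{"translation": [8.3,15,0],"delta_rot": [0,0,0],"jaw": 8.5}]}}

```text
time: 8.25
tool_pos: [0.4513, 0.2469, 0.1504]
tool_rot: [0.0, 0.001, 1.0, -0.0]
contact_force: [-0.3, -0.2, 0.7]
gripper_width: 0.994
grasp_force: 0.0
```

```bash
python3 w.py wr3.png 0.05
```

```text
tcp [0.4513 0.247  0.1504]
[324.351 248.755] z 0.05045926716614742 ctr 449.9721984863281 248.14883422851562 (34.111793518066406, 34.713523864746094) 32.74289321899414
```

The wrist cloud gives a 35 mm disc at z = 50 mm, centred at (450,248), which matches the large capacitor.

>>> {"fn": "send_rows", "kwargs": {"steps": [{"translation": [0.1,0.1,4],"delta_rot": [0,0,0],"jaw": 8.5},{"translation": [0.1,0.1,7],"delta_rot": [0,0,0],"jaw": 8.5},{"translation": [0.1,0.1,9.5],"delta_rot": [0,0,0],"jaw": 8.5},{"translation": [0.1,0.1,11.5],"delta_rot": [0,0,0],"jaw": 8.5},{"translation": [0.1,0.1,12.5],"delta_rot": [0,0,0],"jaw": 8.5},{"translation": [0.1,0.1,12.5],"delta_rot": [0,0,0],"jaw": 6},{"translation": [0.1,0.1,12.5],"delta_rot": [0,0,0],"jaw": 4.5},{"translation": [0.1,0.1,12.5],"delta_rot": [0,0,0],"jaw": 2.5}]}}

```text
time: 9.1
tool_pos: [0.4509, 0.2493, 0.0269]
tool_rot: [0.001, 0.0, 1.0, 0.001]
contact_force: [-0.2, 0.1, 0.5]
gripper_width: 0.508
grasp_force: 0.0
```

>>> {"fn": "send_rows", "kwargs": {"steps": [{"translation": [0,0,0],"delta_rot": [0,0,0],"jaw": 2.5},{"translation": [0,0,0],"delta_rot": [0,0,0],"jaw": 2.5},{"translation": [0,0,0],"delta_rot": [0,0,0],"jaw": 2.5},{"translation": [0,0,0],"delta_rot": [0,0,0],"jaw": 2.5},{"translation": [0,0,-1],"delta_rot": [0,0,0],"jaw": 2.5},{"translation": [0,0,-4],"delta_rot": [0,0,0],"jaw": 2.5},{"translation": [0,0,-7],"delta_rot": [0,0,0],"jaw": 2.5},{"translation": [0,0,-8],"delta_rot": [0,0,0],"jaw": 2.5}]}}

```text
time: 9.9
tool_pos: [0.4513, 0.2497, 0.1089]
tool_rot: [0.003, -0.0, 1.0, 0.001]
contact_force: [0.4, 0.5, -0.3]
gripper_width: 0.396
grasp_force: 59.7
```

>>> {"fn": "send_rows", "kwargs": {"steps": [{"translation": [-1,-2.5,0],"delta_rot": [0,0,0],"jaw": 2.5},{"translation": [-2.6,-6.5,0],"delta_rot": [0,0,0],"jaw": 2.5},{"translation": [-4.3,-10.5,0],"delta_rot": [0,0,0],"jaw": 2.5},{"translation": [-6,-14.5,0],"delta_rot": [0,0,0],"jaw": 2.5},{"translation": [-7.7,-18.5,0],"delta_rot": [0,0,0],"jaw": 2.5},{"translation": [-9.4,-22.5,0],"delta_rot": [0,0,0],"jaw": 2.5},{"translation": [-11,-26.5,0],"delta_rot": [0,0,0],"jaw": 2.5},{"translation": [-12.5,-30,0],"delta_rot": [0,0,0],"jaw": 2.5}]}}

```text
time: 10.7
tool_pos: [0.5745, -0.053, 0.1044]
tool_rot: [-0.001, 0.0, 1.0, 0.0]
contact_force: [0.5, 0.5, -0.6]
gripper_width: 0.391
grasp_force: 59.8
```

>>> {"fn": "send_rows", "kwargs": {"steps": [{"translation": [-1.6,-2.6,0.5],"delta_rot": [0,0,0],"jaw": 2.5},{"translation": [-3.2,-5.2,1.5],"delta_rot": [0,0,0],"jaw": 2.5},{"translation": [-4.4,-7,2.5],"delta_rot": [0,0,0],"jaw": 2.5},{"translation": [-4.8,-7.7,3.5],"delta_rot": [0,0,0],"jaw": 2.5},{"translation": [-4.8,-7.7,4],"delta_rot": [0,0,0],"jaw": 2.5},{"translation": [-4.8,-7.7,4],"delta_rot": [0,0,0],"jaw": 2.5},{"translation": [-4.8,-7.7,4],"delta_rot": [0,0,0],"jaw": 2.5},{"translation": [-4.8,-7.7,4],"delta_rot": [0,0,0],"jaw": 2.5}]}}

```text
time: 11.5
tool_pos: [0.6227, -0.1272, 0.0659]
tool_rot: [0.0, -0.001, 1.0, -0.0]
contact_force: [-0.4, -0.4, 0.2]
gripper_width: 0.391
grasp_force: 59.8
```

```bash
python3 w.py wr4.png 0.09; python3 -c "
from h import *
f=np.load('top.npy',allow_pickle=True).item()
g=grab('top');P=cloud(g);h=P[:,:,2];m=(abs(h-.041)<.007)&(abs(P[:,:,1]+.2127)<.035)&(abs(P[:,:,0]-.612)<.035)
print('transf',np.nanmin(P[m],0),np.nanmax(P[m],0),P[m].mean(0))"
```

```text
tcp [ 0.6229 -0.1273  0.0661]
[319.9313 359.8978] z 0.08942328501070292 ctr 621.7318115234375 -129.17034912109375 (59.85788345336914, 35.43891525268555) 77.56932830810547
transf [ 0.58791723 -0.21314236  0.0343127 ] [ 0.61582035 -0.19192846  0.04797131] [ 0.60135327 -0.20118429  0.04198297]
```

View pics/wr4.png

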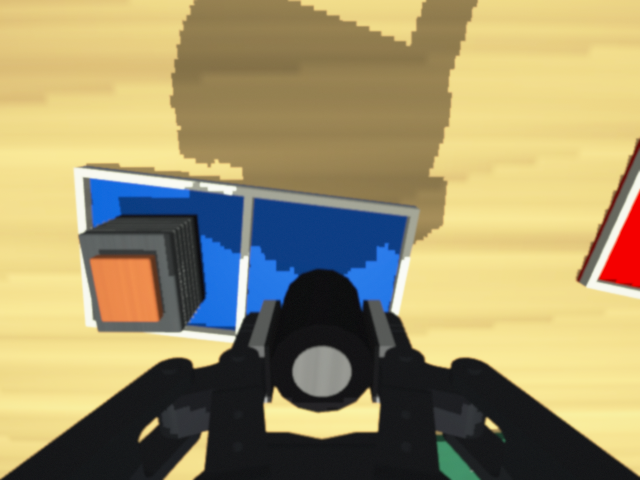

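The black capacitor is held upright at (321,360), centred over the right-hand bay. The transformer stands upright in the left-hand bay. I'll lower the capacitor 36 mm and release it.

>>> {"fn": "send_rows", "kwargs": {"steps": [{"translation": [-0.1,0,1.2],"delta_rot": [0,0,0],"jaw": 2.5},{"translation": [-0.1,0,2.4],"delta_rot": [0,0,0],"jaw": 2.5},{"translation": [-0.1,0,3],"delta_rot": [0,0,0],"jaw": 2.5},{"translation": [-0.1,0,3.3],"delta_rot": [0,0,0],"jaw": 2.5},{"translation": [-0.1,0,3.5],"delta_rot": [0,0,0],"jaw": 2.5},{"translation": [-0.1,0,3.6],"delta_rot": [0,0,0],"jaw": 2.5},{"translation": [-0.1,0,3.6],"delta_rot": [0,0,0],"jaw": 2.5},{"translation": [-0.1,0,3.6],"delta_rot": [0,0,0],"jaw": 2.5}]}}

```text
time: 12.4
tool_pos: [0.6239, -0.1281, 0.0301]
tool_rot: [0.0, -0.0, 1.0, -0.0]
contact_force: [-2.9, 0.9, 5.5]
gripper_width: 0.398
grasp_force: 60.1
```

>>> {"fn": "send_rows", "kwargs": {"steps": [{"translation": [0,0,0],"delta_rot": [0,0,0],"jaw": 3.6},{"translation": [0,0,0],"delta_rot": [0,0,0],"jaw": 4.5},{"translation": [0,0,0],"delta_rot": [0,0,0],"jaw": 5},{"translation": [0,0,0],"delta_rot": [0,0,0],"jaw": 5},{"translation": [0,0,-2],"delta_rot": [0,0,0],"jaw": 5},{"translation": [0,0,-5],"delta_rot": [0,0,0],"jaw": 5},{"translation": [0,0,-8],"delta_rot": [0,0,0],"jaw": 5},{"translation": [0,0,-12],"delta_rot": [0,0,0],"jaw": 5}]}}

```text
time: 13.2
tool_pos: [0.6225, -0.1277, 0.1485]
tool_rot: [-0.002, -0.0, 1.0, 0.001]
contact_force: [1.6, -0.3, -0.2]
gripper_width: 0.586
grasp_force: 0.0
```

>>> {"fn": "send_rows", "kwargs": {"steps": [{"translation": [4,0,0],"delta_rot": [0,0,-0.1],"jaw": 8.5},{"translation": [8,0,0],"delta_rot": [0,0,-0.21],"jaw": 8.5},{"translation": [12,0,0],"delta_rot": [0,0,-0.21],"jaw": 8.5},{"translation": [16,0,0],"delta_rot": [0,0,-0.21],"jaw": 8.5},{"translation": [19.2,0,0],"delta_rot": [0,0,-0.21],"jaw": 8.5},{"translation": [19.2,0,0],"delta_rot": [0,0,-0.21],"jaw": 8.5},{"translation": [19.2,0,0],"delta_rot": [0,0,-0.21],"jaw": 8.5},{"translation": [19.2,0,0],"delta_rot": [0,0,-0.21],"jaw": 8.5}]}}

```text
time: 14.0
tool_pos: [0.4326, -0.1283, 0.1499]
tool_rot: [0.001, -0.105, 0.994, -0.0]
contact_force: [0.2, -0.7, -0.4]
gripper_width: 0.995
grasp_force: 0.0
```

```bash
python3 w.py wr5.png 0.04; python3 -c "
from h import *
g=grab('top','top1.png');cv2.imwrite('pics/top1c.png',cv2.resize(g['pixels'][205:345,225:485],None,fx=3,fy=3))
P=cloud(g);h=P[:,:,2]
for n,x,y,z in(('tr',.6124,-.2127,.041),('cap',.6228,-.1293,.053)):
  m=(abs(h-z)<.008)&(abs(P[:,:,0]-x)<.04)&(abs(P[:,:,1]-y)<.04);(a,b),s,q=cv2.minAreaRect((P[m][:,:2]*1000).astype(np.float32));print(n,a,b,s,q,np.median(P[m][:,2]))
"
```

```text
tcp [ 0.4327 -0.1283  0.1498]
[320.913  244.9946] z 0.040385069765388915 ctr 432.045166015625 -129.4695281982422 (36.17979431152344, 28.000858306884766) 11.951681137084961
tr 612.945556640625 -213.21182250976562 (44.27759552001953, 48.538658142089844) 89.1229019165039 0.04205967967431247
cap 623.125732421875 -128.5411834716797 (32.754032135009766, 32.86016082763672) 26.753215789794922 0.05290403831024894
```

View pics/top1c.png

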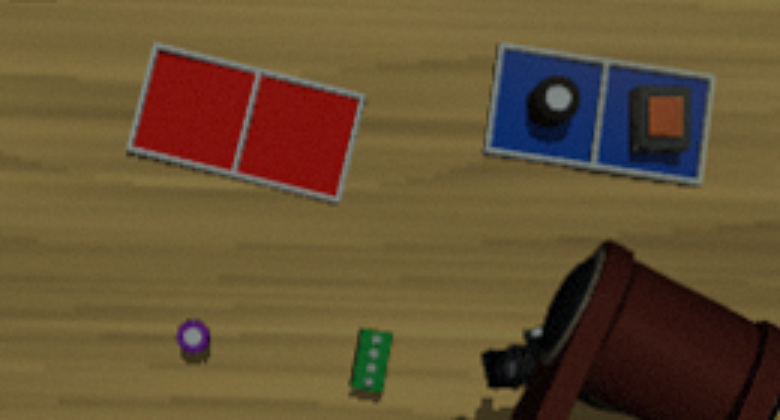

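The blue kit is done: the capacitor at crop (555,100) and transformer at (662,118) are both within 1 mm of their bay centres. The relay measures 36 x 28 mm, centred at (432,-129) with a yaw of 12°, so I'll grip it now.

>>> {"fn": "send_rows", "kwargs": {"steps": [{"translation": [0.1,-0.1,4],"delta_rot": [0,0,0],"jaw": 8.5},{"translation": [0.1,-0.1,7],"delta_rot": [0,0,0],"jaw": 8.5},{"translation": [0.1,-0.1,9.5],"delta_rot": [0,0,0],"jaw": 8.5},{"translation": [0.1,-0.1,11.5],"delta_rot": [0,0,0],"jaw": 8.5},{"translation": [0.1,-0.1,12.5],"delta_rot": [0,0,0],"jaw": 8.5},{"translation": [0.1,-0.1,12.5],"delta_rot": [0,0,0],"jaw": 6},{"translation": [0.1,-0.1,12.5],"delta_rot": [0,0,0],"jaw": 4},{"translation": [0.1,-0.1,12.5],"delta_rot": [0,0,0],"jaw": 1.8}]}}

```text
time: 14.9
tool_pos: [0.4322, -0.1298, 0.0257]
tool_rot: [0.001, -0.105, 0.994, -0.001]
contact_force: [0.0, -0.2, -0.5]
gripper_width: 0.51
grasp_force: 0.0
```

>>> {"fn": "send_rows", "kwargs": {"steps": [{"translation": [0,0,0],"delta_rot": [0,0,0],"jaw": 1.8},{"translation": [0,0,0],"delta_rot": [0,0,0],"jaw": 1.8},{"translation": [0,0,0],"delta_rot": [0,0,0],"jaw": 1.8},{"translation": [0,0,0],"delta_rot": [0,0,0],"jaw": 1.8},{"translation": [0,0,-1],"delta_rot": [0,0,0],"jaw": 1.8},{"translation": [0,0,-3],"delta_rot": [0,0,0],"jaw": 1.8},{"translation": [0,0,-6],"delta_rot": [0,0,0],"jaw": 1.8},{"translation": [0,0,-8],"delta_rot": [0,0,0],"jaw": 1.8}]}}

```text
time: 15.7
tool_pos: [0.431, -0.1293, 0.1061]
tool_rot: [0.0, -0.105, 0.994, -0.0]
contact_force: [0.4, -0.0, 0.2]
gripper_width: 0.319
grasp_force: 60.0
```

>>> {"fn": "send_rows", "kwargs": {"steps": [{"translation": [-2.5,2,0],"delta_rot": [0,0,0.05],"jaw": 1.8},{"translation": [-6,4.8,0],"delta_rot": [0,0,0.1],"jaw": 1.8},{"translation": [-9.5,7.6,0],"delta_rot": [0,0,0.15],"jaw": 1.8},{"translation": [-13,10.4,0],"delta_rot": [0,0,0.21],"jaw": 1.8},{"translation": [-16.5,13.2,1],"delta_rot": [0,0,0.21],"jaw": 1.8},{"translation": [-19.8,15.8,3],"delta_rot": [0,0,0.21],"jaw": 1.8},{"translation": [-19.8,15.8,4],"delta_rot": [0,0,0.21],"jaw": 1.8},{"translation": [-19.8,15.8,4],"delta_rot": [0,0,0.21],"jaw": 1.8}]}}

```text
time: 16.5
tool_pos: [0.5897, 0.0672, 0.0618]
tool_rot: [-0.003, -0.001, 1.0, -0.0]
contact_force: [-0.8, 0.1, -0.4]
gripper_width: 0.313
grasp_force: 59.9
```

```bash
python3 w.py wr6.png 0.08
```

```text
tcp [0.5902 0.0664 0.0631]
[321.5562 356.1514] z 0.0765634998230555 ctr 590.0691528320312 66.60894012451172 (36.738433837890625, 54.67321014404297) 0.1802145540714264
```

View pics/wr6.png

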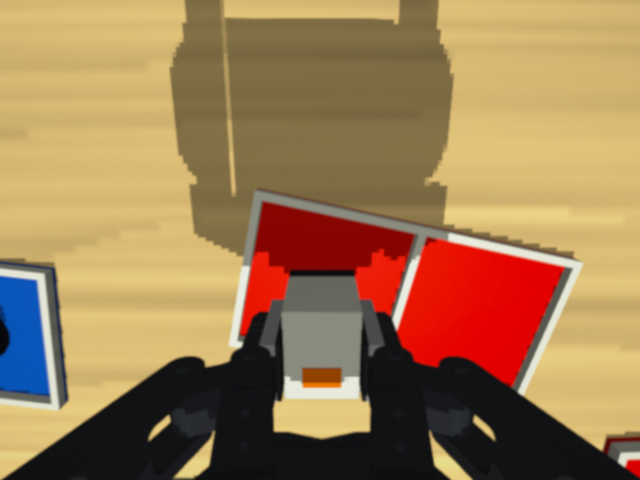

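The relay is held upright at (321,340) over the near bay of the small red tray. I'll lower and release it.

>>> {"fn": "send_rows", "kwargs": {"steps": [{"translation": [-0.2,-0.1,1.2],"delta_rot": [0,0,0],"jaw": 1.8},{"translation": [-0.2,-0.1,2.4],"delta_rot": [0,0,0],"jaw": 1.8},{"translation": [-0.2,-0.1,3],"delta_rot": [0,0,0],"jaw": 1.8},{"translation": [-0.2,-0.1,3.3],"delta_rot": [0,0,0],"jaw": 1.8},{"translation": [-0.2,-0.1,3.4],"delta_rot": [0,0,0],"jaw": 1.8},{"translation": [-0.2,-0.1,3.5],"delta_rot": [0,0,0],"jaw": 1.8},{"translation": [-0.2,-0.1,3.5],"delta_rot": [0,0,0],"jaw": 1.8},{"translation": [-0.2,-0.1,3.5],"delta_rot": [0,0,0],"jaw": 1.8}]}}

```text
time: 17.35
tool_pos: [0.5939, 0.0656, 0.0297]
tool_rot: [0.0, -0.0, 1.0, -0.0]
contact_force: [-0.1, 0.1, -1.2]
gripper_width: 0.32
grasp_force: 59.9
```

>>> {"fn": "send_rows", "kwargs": {"steps": [{"translation": [0,0,0.1],"delta_rot": [0,0,0],"jaw": 1.8},{"translation": [0,0,0.1],"delta_rot": [0,0,0],"jaw": 3},{"translation": [0,0,0.1],"delta_rot": [0,0,0],"jaw": 4},{"translation": [0,0,0.1],"delta_rot": [0,0,0],"jaw": 4.5},{"translation": [0,0,0.1],"delta_rot": [0,0,0],"jaw": 4.5},{"translation": [0,0,-3],"delta_rot": [0,0,0],"jaw": 4.5},{"translation": [0,0,-7],"delta_rot": [0,0,0],"jaw": 4.5},{"translation": [0,0,-12],"delta_rot": [0,0,0],"jaw": 4.5}]}}

```text
time: 18.15
tool_pos: [0.5918, 0.0655, 0.1482]
tool_rot: [-0.002, -0.0, 1.0, 0.0]
contact_force: [1.5, 0.5, 0.8]
gripper_width: 0.521
grasp_force: 0.0
```

>>> {"fn": "send_rows", "kwargs": {"steps": [{"translation": [3.5,1.7,0],"delta_rot": [0,0,0],"jaw": 8.5},{"translation": [7.5,3.7,0],"delta_rot": [0,0,0],"jaw": 8.5},{"translation": [11.5,5.7,0],"delta_rot": [0,0,0],"jaw": 8.5},{"translation": [15.9,7.9,0],"delta_rot": [0,0,0],"jaw": 8.5},{"translation": [15.9,7.9,0],"delta_rot": [0,0,0],"jaw": 8.5},{"translation": [15.9,7.9,0],"delta_rot": [0,0,0],"jaw": 8.5},{"translation": [15.9,7.9,0],"delta_rot": [0,0,0],"jaw": 8.5},{"translation": [15.9,7.9,0],"delta_rot": [0,0,0],"jaw": 8.5}]}}

```text
time: 18.95
tool_pos: [0.4358, 0.1441, 0.1498]
tool_rot: [0.0, 0.0, 1.0, 0.0]
contact_force: [0.1, -0.4, -0.8]
gripper_width: 0.996
grasp_force: 0.0
```

```bash
python3 w.py wr7.png 0.04
```

```text
tcp [0.4357 0.1441 0.1497]
[322.6154 244.4327] z 0.04045772135868843 ctr 434.4873352050781 144.5991668701172 (24.302106857299805, 24.894039154052734) 63.80983352661133
```

The violet capacitor is a 25 mm disc at z = 40 mm, centred at (434.5,144.6).

>>> {"fn": "send_rows", "kwargs": {"steps": [{"translation": [0.1,0.1,4],"delta_rot": [0,0,0],"jaw": 8.5},{"translation": [0.1,0.1,7],"delta_rot": [0,0,0],"jaw": 8.5},{"translation": [0.1,0.1,9.5],"delta_rot": [0,0,0],"jaw": 8.5},{"translation": [0.1,0.1,11.5],"delta_rot": [0,0,0],"jaw": 8.5},{"translation": [0.1,0.1,12.5],"delta_rot": [0,0,0],"jaw": 8.5},{"translation": [0.1,0.1,12.5],"delta_rot": [0,0,0],"jaw": 6},{"translation": [0.1,0.1,12.5],"delta_rot": [0,0,0],"jaw": 4},{"translation": [0.1,0.1,12.5],"delta_rot": [0,0,0],"jaw": 1.5}]}}

```text
time: 19.8
tool_pos: [0.435, 0.1456, 0.0257]
tool_rot: [0.001, 0.0, 1.0, 0.0]
contact_force: [0.2, -0.2, 0.4]
gripper_width: 0.507
grasp_force: 0.0
```

>>> {"fn": "send_rows", "kwargs": {"steps": [{"translation": [0,0,0],"delta_rot": [0,0,0],"jaw": 1.5},{"translation": [0,0,0],"delta_rot": [0,0,0],"jaw": 1.5},{"translation": [0,0,0],"delta_rot": [0,0,0],"jaw": 1.5},{"translation": [0,0,0],"delta_rot": [0,0,0],"jaw": 1.5},{"translation": [0,0,0],"delta_rot": [0,0,0],"jaw": 1.5},{"translation": [0,0,-2],"delta_rot": [0,0,0],"jaw": 1.5},{"translation": [0,0,-5],"delta_rot": [0,0,0],"jaw": 1.5},{"translation": [0,0,-8],"delta_rot": [0,0,0],"jaw": 1.5}]}}

```text
time: 20.6
tool_pos: [0.4326, 0.1454, 0.1044]
tool_rot: [-0.001, -0.0, 1.0, -0.0]
contact_force: [0.8, -1.0, -0.3]
gripper_width: 0.274
grasp_force: 58.8
```

>>> {"fn": "send_rows", "kwargs": {"steps": [{"translation": [-2.5,0.1,0],"delta_rot": [0,0,0],"jaw": 1.5},{"translation": [-6.5,0.2,0],"delta_rot": [0,0,0],"jaw": 1.5},{"translation": [-10.5,0.3,0],"delta_rot": [0,0,0],"jaw": 1.5},{"translation": [-14.5,0.3,1],"delta_rot": [0,0,0],"jaw": 1.5},{"translation": [-17.7,0.3,2.5],"delta_rot": [0,0,0],"jaw": 1.5},{"translation": [-17.7,0.3,4],"delta_rot": [0,0,0],"jaw": 1.5},{"translation": [-17.7,0.3,4],"delta_rot": [0,0,0],"jaw": 1.5},{"translation": [-17.7,0.3,4],"delta_rot": [0,0,0],"jaw": 1.5}]}}

```text
time: 21.4
tool_pos: [0.6088, 0.1486, 0.0633]
tool_rot: [-0.001, -0.0, 1.0, -0.0]
contact_force: [0.0, -0.2, 0.2]
gripper_width: 0.274
grasp_force: 58.8
```

```bash
python3 w.py wr8.png 0.08
```

```text
tcp [0.6095 0.1487 0.0643]
[322.5073 349.3055] z 0.07807407447600004 ctr 608.8077392578125 148.4740447998047 (25.451744079589844, 50.94214630126953) 3.763698101043701
```

View pics/wr8.png

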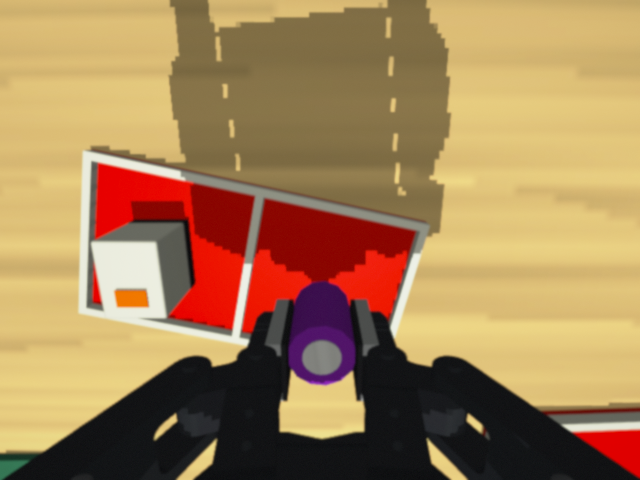

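The violet capacitor is held upright at (321,345) over the free bay, and the relay stands upright at (140,270) in the other one. I'll lower the capacitor and release it.

>>> {"fn": "send_rows", "kwargs": {"steps": [{"translation": [-0.2,0,1.2],"delta_rot": [0,0,0],"jaw": 1.5},{"translation": [-0.2,0,2.4],"delta_rot": [0,0,0],"jaw": 1.5},{"translation": [-0.2,0,3],"delta_rot": [0,0,0],"jaw": 1.5},{"translation": [-0.2,0,3.3],"delta_rot": [0,0,0],"jaw": 1.5},{"translation": [-0.2,0,3.5],"delta_rot": [0,0,0],"jaw": 1.5},{"translation": [-0.2,0,3.6],"delta_rot": [0,0,0],"jaw": 1.5},{"translation": [-0.2,0,3.6],"delta_rot": [0,0,0],"jaw": 1.5},{"translation": [-0.2,0,3.6],"delta_rot": [0,0,0],"jaw": 1.5}]}}

```text
time: 22.25
tool_pos: [0.613, 0.1486, 0.0288]
tool_rot: [0.0, -0.0, 1.0, 0.0]
contact_force: [-1.7, 0.0, 2.6]
gripper_width: 0.274
grasp_force: 58.9
```

>>> {"fn": "send_rows", "kwargs": {"steps": [{"translation": [0,0,0],"delta_rot": [0,0,0],"jaw": 1.5},{"translation": [0,0,0],"delta_rot": [0,0,0],"jaw": 2.8},{"translation": [0,0,0],"delta_rot": [0,0,0],"jaw": 3.6},{"translation": [0,0,0],"delta_rot": [0,0,0],"jaw": 4.5},{"translation": [0,0,0],"delta_rot": [0,0,0],"jaw": 4.5},{"translation": [0,0,-3],"delta_rot": [0,0,0],"jaw": 4.5},{"translation": [0,0,-7],"delta_rot": [0,0,0],"jaw": 4.5},{"translation": [0,0,-11.5],"delta_rot": [0,0,0],"jaw": 4.5}]}}

```text
time: 23.05
tool_pos: [0.6114, 0.1484, 0.1428]
tool_rot: [-0.002, -0.0, 1.0, -0.0]
contact_force: [0.7, -0.2, -0.4]
gripper_width: 0.53
grasp_force: 0.0
```

>>> {"fn": "send_rows", "kwargs": {"steps": [{"translation": [4,1,-1],"delta_rot": [0,0,0],"jaw": 4.5},{"translation": [8,2,-2],"delta_rot": [0,0,0],"jaw": 4.5},{"translation": [12,3,-3],"delta_rot": [0,0,0],"jaw": 4.5},{"translation": [16,4,-4],"delta_rot": [0,0,0],"jaw": 4.5},{"translation": [18,6,-4],"delta_rot": [0,0,0],"jaw": 4.5},{"translation": [18,9,-4],"delta_rot": [0,0,0],"jaw": 4.5},{"translation": [18,12,-4],"delta_rot": [0,0,0],"jaw": 4.5},{"translation": [18,12,-4],"delta_rot": [0,0,0],"jaw": 4.5}]}}

```text
time: 23.85
tool_pos: [0.4322, 0.2708, 0.1836]
tool_rot: [0.0, -0.002, 1.0, 0.001]
contact_force: [0.2, -1.3, 0.0]
gripper_width: 0.525
grasp_force: 0.0
```

```bash
python3 -c "
from h import *
g=grab('top','top2.png');cv2.imwrite('pics/top2c.png',cv2.resize(g['pixels'][205:345,225:485],None,fx=3,fy=3))
P=cloud(g);h=P[:,:,2]
for n,x,y,z in(('tr',.6124,-.2127,.041),('cap',.6228,-.1293,.053),('rel',.5933,.066,.043),('scap',.6111,.1484,.043)):
  m=(abs(h-z)<.008)&(abs(P[:,:,0]-x)<.04)&(abs(P[:,:,1]-y)<.04);(a,b),s,q=cv2.minAreaRect((P[m][:,:2]*1000).astype(np.float32));print(n,a-x*1000,b-y*1000,s,q,np.median(P[m][:,2]))
print(state()['contact_force'])"
```

```text
tr 0.16518554687490905 -1.0820587158203239 (44.55010223388672, 48.508602142333984) 89.66047668457031 0.04207706754654129
cap 0.3848754882811818 0.7597473144531364 (32.27075958251953, 33.62718963623047) 46.729618072509766 0.05270324881200041
rel 0.9182006835936818 -1.9211502075195312 (35.49547576904297, 25.59607696533203) 1.4570385217666626 0.04257595291206487
scap 1.4832519531249773 -0.5974182128906307 (22.63262939453125, 22.66574478149414) 46.27286148071289 0.04296680894702264
[-0.05210135 -0.19690227 -1.07963033]
```

View pics/top2c.png

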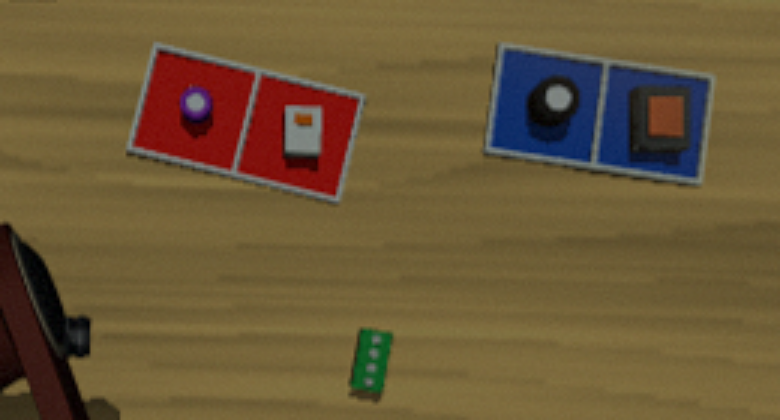

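All four parts stand upright within about 2 mm of their bay centres. In the crop they are at (197,103), (303,130), (555,100) and (662,118). The terminal block has not moved and the arm is clear, so I'll hand in.

```bash
python3 -c "
from plant import *
print(job_done())"
```

```text
the job is handed in; nothing more can be done
None
```

I completed both kits, blue first then red, and handed the job in at about 24 s; all four parts stand upright within about 2 mm of their bay centres, but the hand-in returned no verdict.

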